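# Take the battery cover off a data logger

## Robot

A 6-joint arm with a two-finger parallel gripper is mounted at the origin on a cart in front of the work surface, level with it; the furniture and walls round the work are solid. World frame = base frame: x ahead of the robot, y to its left, z up, the work surface at z = 0. Lengths are in mm, angles in rad, forces in N, time in s.
With the tool pointing down it reaches from about 250 to 800 mm from the base axis. Payload 8.5 kg.
Tool frame: the origin (TCP) lies at the very end of the fingers, on their centre line; the grasp point (between the pads) lies 19 mm behind it; z points along the fingers, y is the line along which they close (so a half turn about z gives the same grasp; the last joint's range is limited). The gripper opens to 85 mm and grips with 20 to 120 N. Pads are 22 mm wide; open, the fingers measure 114 mm over their backs; the gripper's body (76 mm by 85 mm) begins 54 mm behind the grasp point. The pads swing forward as they close: fully open they stand 13 mm farther back than shut.
Start: joints at [1.298, 0.238, -0.013, 1.319, 0, 1.571], TCP at [141.436, 505.544, 231.276] pointing down, gripper open.
Joint ranges: [-2.66, 2.66], [-1.03, 1.9], [-1.14, 1.46], [-1.82, 2.27], [-1.45, 1.34], [-3.14, 3.14]. Speed limits (rad/s): [2.22, 2.22, 2.79, 3.14, 3.14, 3.14].

## Interface

Orientations are given as a unit quaternion [w, x, y, z].
In Python, from plant import env, grab_frame, masks_of, landmark_of gives the robot as it stands. Calls block until the motion is done:
- env.movep(position, orientation): joint-space move of the TCP to a pose.
- env.servo_line(position, orientation=None, max_speed=150): straight line of the TCP; orientation=None keeps the orientation; max_speed is the mean speed in mm/s.
- env.movej(angles): joint-space move.
- env.gripper_to(opening): opening from 0.0 (shut) to 1.0 (fully open); the grip force is fixed at half the most; returns when the fingers have stopped.
- env.sleep(seconds).
- env.ik(position, orientation): joint angles nearest the present ones, or None.
- env.get_state(): the state.
- grab_frame(name): name is "scene" or "top"; returns a dict with "frame" (384x512x3 uint8, blue, green, red), "range_z" (384x512 float32, mm along the optical axis (not along the pixel's ray), 0 where there is no reading), "fx", "fy", "cx", "cy" (pixels), "pose" (4x4, takes a point from camera to world coordinates). Camera axes: x right, y down, z forward; pixel columns grow to the right and rows downward; lengths in mm; the calibration is good to about 2 mm. A picture is of the moment at which its call begins.
A pose or a line that the arm cannot do raises env.MotionError and nothing moves.
- env.close_job(): hands the job in; it is judged then, once.
Trained networks look in the newest picture that a camera, given by its name, has taken for a name from the list of things; names that differ only in an ending like _2 or _b are one class to them, and where a whole thing is asked for, a point or a joint stands for the part that bears it (a point fixed in the world has none). Each returns a list of dicts, best first, with "score" (0 to 1); they miss things now and then, are a little off and sometimes report something else, mostly with a low value. They report only what shows in the picture. A call takes as long as a camera call. They do not tell look-alikes from the thing itself.
- masks_of(query, camera): "pixels" (384x512 bool, what is visible of it).
- landmark_of(query, camera): "location" ([x, y, z] in mm, in world coordinates, good to about 4 mm: a listed point, or the origin of a listed thing).
The state is a dict: "t": time; "qpos": joint angles; "dq": joint speeds; "effort": joint torques, N m; "position": TCP position; "orientation": TCP orientation; "force": force on the tool from outside, world axes, zero at the start; "moment": the same for the moment, N m; "finger_gap": opening from 0.0 (shut) to 1.0 (fully open); "grasp_force": force on a finger pad.
Only numpy, scipy, OpenCV 4.12 (cv2) and the standard library are available. Lean on these libraries where they do the work, as an engineer would, in place of code of your own. Each camera call takes 0.05 s, during which the arm holds its last target. There are 200 camera calls.

## Task

Two data loggers lie face down on the bench. Take the battery cover off the longer one: pinch its two snap tabs inward to unlatch it, lift it off, put it in the shallow steel tray so that it sits flat in there with the tabs pointing up, and let go.

Things in the scene. Friction and masses are not known exactly. Their poses are not given: they have to be found in the camera images.
- long_cover_mid (a point): White battery cover on the longer logger, loose, 65 to 105 g: plate 66 (x) x 92 (y) x 4 mm on the logger's top, with two upright tabs at its -x and +x sides. Point: midway between the tabs, 14 mm above the logger's top, 12 mm below the tab tips, 24 mm above the foot of the skirt that hangs in the opening (1.5 mm play); set down, it stands upright on that foot.
- long_tab_front (a joint): Snap tab on the cover's -x side: 32 mm wide (y), 4 mm thick, upright; 48 mm over both tabs' outer faces. 0 relaxed, grows pressed inward to the stop at 0.006 m; springy, 1.5 N at first, 4.5 N at the stop. Each tab's barb catches 3 mm under the logger's top: both must be 3 to 4.5 mm in, and kept pinched while lifting the first 15 mm straight up.
- long_tab_back (a joint): The like tab on the cover's +x side, pressed towards -x: 0 relaxed, 0.006 m at the stop. The longer logger is a fixed dark grey box 110 (x) x 170 (y) x 50 mm high, centred under its cover, same axes; its top is clear for 25 mm outside each tab. The other logger is only 120 mm long, with the same kind of cover.
- tray: Shallow open dark steel tray, 170 mm (x) by 150 mm (y) outside, 16 mm high, walls and floor 3 mm thick, fixed to the bench between the two loggers. Origin at the centre of its underside, z up.
Things that resemble listed ones, but are neither listed nor needed, are in the scene too. What is shaped like the part that bears long_cover_mid but purple is not meant.

How it is judged (in metres and radians):
On the way, in this order (a step that is already met when the one before it is completed fails the run):
1. both snap tabs of the longer logger's cover are pressed inward (each by more than 2 mm) while the cover still sits on the logger (value of joint each of long_tab_front, long_tab_back above 0.002 m and distance of long_cover_mid from where it was at the start of the episode below 0.008 m), for 0.05 s.
2. the cover is lifted clear of the logger (more than 20 mm) (height (world z) of long_cover_mid above 0.084 m), for 0.1 s.
At the end, for the whole second after the job is handed in: The longer logger's cover lies inside the tray (its centre within 55 mm in the tray's x and 45 mm in its y of the tray's middle), on the tray's floor to within 6 mm, tabs up, within 10 degrees of level, both tabs released (sprung back to within 1.5 mm) (x of long_cover_mid in the frame of tray between -0.055 and 0.055 m and y of long_cover_mid in the frame of tray between -0.045 and 0.045 m and z of long_cover_mid in the frame of tray below 0.033 m and angle between long_cover_mid's own z axis and vertical below 0.17 rad and value of joint each of long_tab_front, long_tab_back below 0.0015 m); the robot touches nothing.
It also fails if it takes over 42 s, if anything falls off the work surface, if the arm or the gripper's body presses on something with over 40 N, if the wrist force passes 120 N, or if a joint passes its speed limit or range.

## Working session

There is one attempt and no reset: what is moved stays moved. The work goes in short steps, each a Python script; the robot and the scene stay as the last script left them, time stands still between calls to the robot, and variables do not carry over. Pictures are saved under pics/ and viewed, at most 10 in all, crops included, and the job is handed in when it is done.

```bash
mkdir -p pics; ls; python3 - <<'E'
from plant import env, grab_frame, masks_of, landmark_of
import cv2, numpy as np
for c in ("top","scene"):
    f=grab_frame(c); cv2.imwrite(f"pics/{c}0.png",f["frame"])
    np.savez(f"{c}0.npz",**f)
    for q in ("long_cover_mid","tray"):
        for r in landmark_of(q,c): print(c,q,r["score"],np.round(r["location"],1))
s=env.get_state(); print(s["t"],s["orientation"],s["position"],s["force"])
E
```

```text
pics
top long_cover_mid 0.86 [ 411.2 -753.4   24.5]
top long_cover_mid 0.79 [ 543.8 -282.7   62.1]
top tray 0.83 [ 5.005e+02 -1.680e+01 -2.000e-01]
scene long_cover_mid 0.68 [ 537.2 -286.6   62.7]
scene long_cover_mid 0.64 [ 411.1 -756.5   23.8]
scene tray 0.76 [ 5.043e+02 -1.910e+01 -3.000e-01]
0.3 [-3.19191535e-05  1.35984429e-01  9.90710939e-01 -2.61905741e-04] [141.42183197 505.45024995 231.06138144] [-0.90622281  0.67554044 -0.23378019]
```

View pics/top0.png

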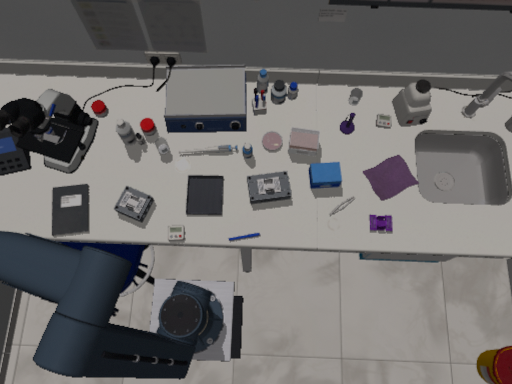

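View pics/scene0.png

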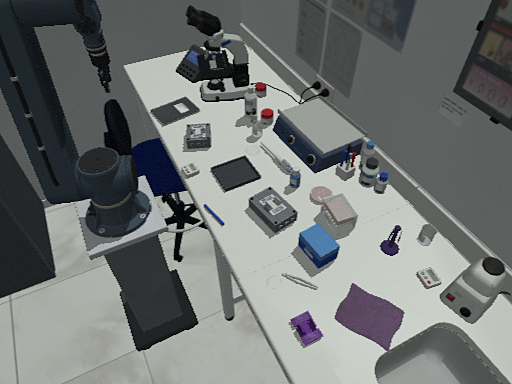

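The top view shows the longer logger at about (269,187), the tray at (205,195) and the short logger at (134,204). The purple cover at (381,223) is a decoy. Next I'll measure the yaw and the tabs.

```bash
cat > h.py <<'E'
import numpy as np, cv2
def cloud(f):
    z=f["range_z"].astype(float); v,u=np.mgrid[:z.shape[0],:z.shape[1]]
    p=np.stack([(u-f["cx"])/f["fx"]*z,(v-f["cy"])/f["fy"]*z,z,np.ones_like(z)],-1)@np.array(f["pose"]).T
    return p[...,:3], z>0
def rect(p):
    (c,s,a)=cv2.minAreaRect(p[:,:2].astype(np.float32)); return np.round(c,1),np.round(s,1),round(a,1)
E
python3 - <<'E'
import numpy as np, cv2
from h import *
for c in ("top","scene"):
    f=dict(np.load(f"{c}0.npz")); P,ok=cloud(f)
    print(c,f["fx"],"cam at",np.round(f["pose"][:3,3]))
    near=ok&(np.hypot(P[...,0]-541,P[...,1]+284)<115)
    for n,lo,hi in (("body",35,100),("top",44,52),("plate",52,58),("tabs",62,90)):
        p=P[near&(P[...,2]>lo)&(P[...,2]<hi)]
        if len(p)>4: print(n,len(p),rect(p),np.round(np.median(p,0),1))
    t=ok&(abs(P[...,0]-502)<110)&(abs(P[...,1]+18)<100)&(P[...,2]>9)&(P[...,2]<25)
    if t.sum()>4: print("tray",rect(P[t]),t.sum())
    if c=="top":
        im=cv2.resize(f["frame"][160:215,235:305],None,fx=8,fy=8,interpolation=cv2.INTER_CUBIC); cv2.imwrite("pics/topcrop.png",im)
        print(np.round(P[172:204:2,250:290:3,2]).astype(int))
E
```

```text
top 449.83716044937415 cam at [ -73. -239. 1814.]
body 1061 (array([ 541.1, -286.5]), array([115. , 171.3]), 10.2) [ 537.1 -286.6   50.8]
top 544 (array([ 540. , -286.2]), array([113.8, 170.5]), 10.6) [ 537.6 -282.7   48.9]
plate 311 (array([ 539.6, -286.2]), array([109.8, 168.3]), 10.2) [ 538.1 -286.7   54.2]
tabs 43 (array([ 535.2, -291.5]), array([ 67. , 155.3]), 4.6) [ 539.1 -289.3   67.1]
tray (array([500.1, -21.1]), array([187.8, 218.6]), 79.3) 271
[[   0   -5    4    6    0    8    1    3    0    0   49   44   49    1]
 [  -1    1    2    4   61   49   46   38 1814   49   54   45   50    2]
 [  49   54   37   46   45   51   48   55   51   51   49   50   47    6]
 [  59   49   48   49   60   50   48   73   57   52   52   50   50    1]
 [  55   52   47   61   55   56   57   62   56   61   49   43   43    5]
 [  46   54   51   54   52   41   47   46   51   51   52   48   54    4]
 [  49   46   57   53   58   52   61   51   54   47   46   52   52   50]
 [  46   50   57   58   55   59   50   54   54   56   55   50   50   50]
 [  60   54   45   52   60   58   54   74   54   53   60 
[... 288 characters left out ...]
 47   48   52   48]
 [  45   51   58   47   53   55   46   53   45   30   28   34   24   10]
 [  34   48   53   48   35   34   30   21   21   17    7    2    4    3]
 [   2   22   23   15   23   13    4    3    7    6   -2    8   -9    2]]
scene 390.47032987101943 cam at [   42. -1148.  1191.]
body 1080 (array([ 541.6, -286.7]), array([114.4, 179.1]), 10.7) [ 537.4 -297.4   52.6]
top 392 (array([ 541.3, -285.1]), array([114.4, 175.8]), 10.7) [ 533.5 -290.8   50. ]
plate 483 (array([ 542. , -286.6]), array([110.7, 172.1]), 10.1) [ 541.4 -298.7   54.4]
tabs 50 (array([ 542.2, -298.5]), array([50.6, 62.9]), 0.5) [ 524.8 -290.3   73.7]
tray (array([494.7, -11.4]), array([195.1, 176.7]), 2.6) 289
```

View pics/topcrop.png

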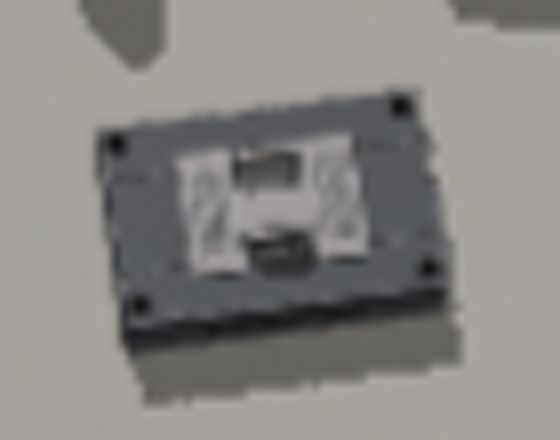

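The crop shows the cover at about (275,203). Its two tabs sit at the upper and lower edges, i.e. along the logger's x, and the yaw is about +10°. Body fits from both cameras agree on a centre of (541,-286.5), and the size and height match. Now the approach, then a stepwise pinch.

```bash
cat >> h.py <<'E'
from scipy.spatial.transform import Rotation as Ro
YAW=np.radians(10.3); C=np.array([541.2,-286.5])
def down(sgn=1,yaw=YAW):
    y=sgn*np.array([np.cos(yaw),np.sin(yaw),0]); z=np.array([0,0,-1.]); x=np.cross(y,z)
    q=Ro.from_matrix(np.stack([x,y,z],1)).as_quat(); return [float(v) for v in q[[3,0,1,2]]]
def rep(env,tag):
    s=env.get_state(); f=np.array(s["force"]); u=np.array([np.cos(YAW),np.sin(YAW)])
    print(tag,"t%.2f gap%.3f(%.1f) gf%.2f Fx'%.2f Fz%.2f"%(s["t"],s["finger_gap"],85*s["finger_gap"],np.max(s["grasp_force"]),f[:2]@u,f[2]),np.round(s["position"],1)); return s
E
python3 - <<'E'
from plant import env
from h import *
best=[(np.abs(j-np.array(env.get_state()["qpos"])).max(),s,j) for s in (1,-1) for j in [env.ik([*C,170],down(s))] if j is not None]
for b in best: print(b[0],b[1],np.round(b[2],2))
q=down(min(best,key=lambda b:b[0])[1]); np.save("q.npy",q)
env.movep([*C,170],q); rep(env,"above")
env.gripper_to(0.72); rep(env,"pre")
env.servo_line([*C,80],q); rep(env,"z80")
E
```

```text
1.7848572987239824 1 [-0.49  0.41  0.08  1.24  0.    0.9 ]
3.8082366587117864 -1 [-0.49  0.41  0.08  1.24  0.   -2.24]
above t3.42 gap1.003(85.2) gf0.00 Fx'-0.96 Fz0.22 [ 541.6 -285.8  170.1]
pre t3.78 gap0.720(61.2) gf0.00 Fx'-0.34 Fz-0.41 [ 541.3 -286.3  170. ]
z80 t4.53 gap0.721(61.3) gf0.00 Fx'-0.13 Fz0.72 [ 541.6 -286.8   80.7]
```

```bash
python3 - <<'E'
from plant import env
from h import *
q=list(np.load("q.npy"))
env.servo_line([*C,56.5],q,60); env.sleep(.2); rep(env,"low")
for o in (.62,.59,.57,.55,.535,.52,.505):
    env.gripper_to(o); F=[]
    for _ in range(5):
        env.sleep(.03); F.append(env.get_state()["force"])
    rep(env,o); print("   mean F",np.round(np.mean(F,0),2))
E
```

```text
low t5.28 gap0.719(61.2) gf0.00 Fx'0.45 Fz0.29 [ 541.4 -286.6   56.8]
0.62 t5.69 gap0.619(52.7) gf0.00 Fx'-0.04 Fz0.04 [ 541.2 -286.5   56.5]
   mean F [0.04 0.34 0.2 ]
0.59 t6.08 gap0.590(50.2) gf0.00 Fx'0.27 Fz0.89 [ 541.2 -286.5   56.5]
   mean F [-0.01  0.19  0.32]
0.57 t6.46 gap0.567(48.2) gf0.24 Fx'0.52 Fz-0.16 [ 541.3 -286.5   56.5]
   mean F [ 0.27  0.06 -0.16]
0.55 t6.84 gap0.550(46.7) gf1.79 Fx'0.07 Fz2.74 [ 541.2 -286.5   56.6]
   mean F [-0.28  0.37  1.99]
0.535 t7.22 gap0.534(45.4) gf2.05 Fx'-0.20 Fz2.52 [ 541.2 -286.5   56.6]
   mean F [-0.33  0.38  2.52]
0.52 t7.61 gap0.517(43.9) gf2.37 Fx'0.19 Fz3.61 [ 541.2 -286.6   56.5]
   mean F [-0.19 -0.06  3.71]
0.505 t7.99 gap0.505(42.9) gf2.73 Fx'-0.28 Fz3.91 [ 541.2 -286.6   56.6]
   mean F [-0.08 -0.23  3.7 ]
```

Contact came at 48 mm, the forces are balanced, and they match the tab's spring. Next I'll pinch to 3.75 mm per tab and lift.

```bash
python3 - <<'E'
from plant import env
from h import *
q=list(np.load("q.npy"))
env.gripper_to(.477); env.sleep(.15); rep(env,"pinch")
env.servo_line([*C,60.5],q,30); env.sleep(.1); s=rep(env,"lift4")
if abs(s["force"][2])<8:
    env.servo_line([*C,96.5],q,60); env.sleep(.15); rep(env,"lift40")
    from plant import grab_frame, landmark_of
    for c in("scene","top"):
        f=grab_frame(c); np.savez(f"{c}1.npz",**f)
        for r in landmark_of("long_cover_mid",c): print(c,r["score"],np.round(r["location"],1))
        if c=="scene": cv2.imwrite("pics/lift.png",cv2.resize(f["frame"][130:260,190:340],None,fx=5,fy=4.5))
    # tray centre from dark pixels lying low
    f=dict(np.load("top0.npz")); P,ok=cloud(f)
    m=ok&(f["frame"].max(-1)<70)&(np.hypot(P[...,0]-502,P[...,1]+18)<125)&(P[...,2]<35)
    m=cv2.morphologyEx(m.astype(np.uint8),cv2.MORPH_OPEN,np.ones((3,3)))>0
    print("tray",rect(P[m]),m.sum())
E
```

```text
pinch t8.36 gap0.478(40.6) gf3.32 Fx'0.56 Fz3.39 [ 541.3 -286.5   56.6]
lift4 t8.74 gap0.477(40.5) gf3.25 Fx'-0.33 Fz-1.73 [ 541.1 -286.4   60.3]
lift40 t9.64 gap0.477(40.5) gf3.27 Fx'0.18 Fz-0.34 [ 540.9 -286.4   96. ]
scene 0.6 [ 536.5 -285.4  101.5]
scene 0.55 [ 407.8 -757.8   23.1]
top 0.83 [ 408.7 -751.8   26. ]
top 0.49 [ 543.9 -284.    99.5]
tray (array([505.9, -18. ]), array([176. , 148.5]), 1.4) 1350
```

View pics/lift.png

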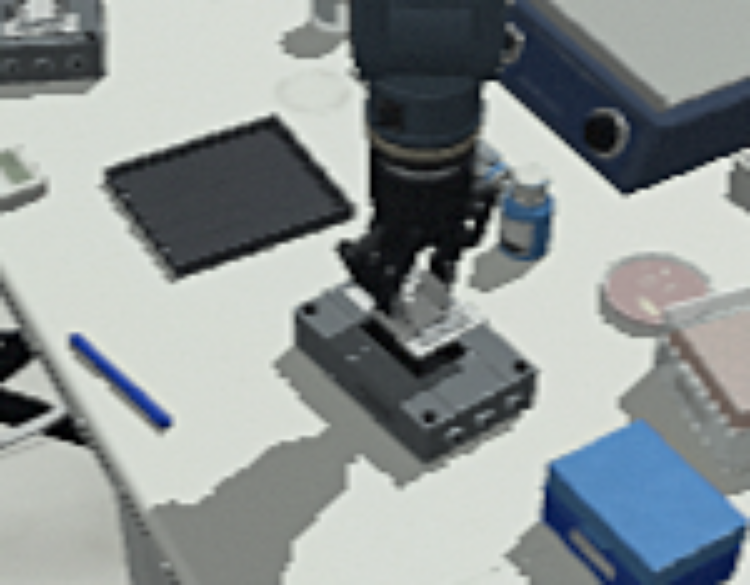

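The cover is up, level in the gripper at about (430,320) in the crop, with the opening exposed below it. Next I'll carry it gently to the tray.

```bash
python3 - <<'E'
from plant import env, grab_frame, landmark_of
from h import *
q=list(np.load("q.npy")); T=[503,-18]
env.servo_line([*C,110],q,60)
env.servo_line([*T,110],q,90); rep(env,"over")
env.servo_line([*T,32],q,60); rep(env,"z32")
for c in("scene","top"):
    f=grab_frame(c); np.savez(f"{c}2.npz",**f)
    for r in landmark_of("long_cover_mid",c): print(c,r["score"],np.round(r["location"],1))
    if c=="scene": cv2.imwrite("pics/place.png",cv2.resize(f["frame"][100:230,160:310],None,fx=5,fy=4.5))
E
```

```text
over t13.38 gap0.482(40.9) gf3.29 Fx'0.03 Fz-0.88 [503.  -18.2 110. ]
z32 t14.83 gap0.473(40.2) gf3.29 Fx'0.60 Fz-1.32 [503.3 -18.   32.3]
scene 0.72 [500.4 -13.7  37.9]
scene 0.68 [ 407.9 -755.9   21.7]
top 0.65 [ 409.2 -750.8   23.3]
top 0.55 [505.1 -19.3  33.6]
```

View pics/place.png

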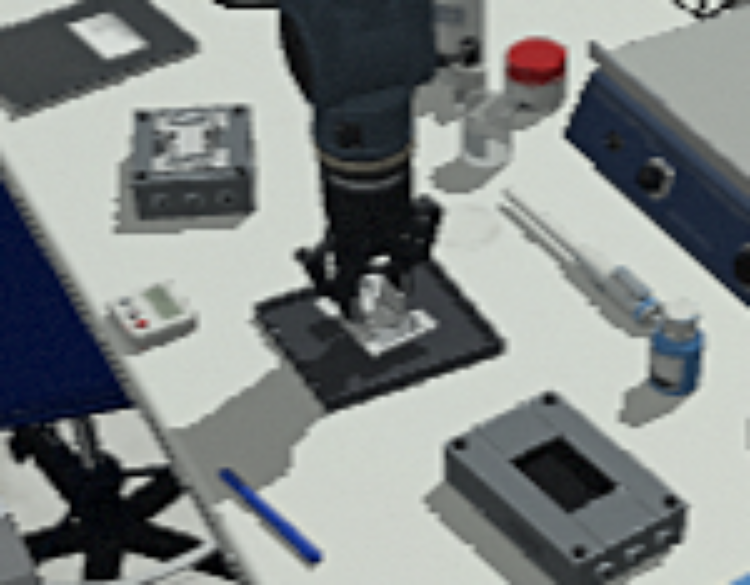

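The cover hangs level over the middle of the tray, at about (385,325). Next I'll lower it until it touches and release.

```bash
python3 - <<'E'
from plant import env, grab_frame, landmark_of
from h import *
q=list(np.load("q.npy")); T=[503,-18]
z=23
while z>=19:
    env.servo_line([*T,z],q,30); F=[]
    for _ in range(4): env.sleep(.03); F.append(env.get_state()["force"][2])
    print(z,round(np.mean(F),2))
    if np.mean(F)>1.5: break
    z-=1
for o in (.53,.58,.65,.75): env.gripper_to(o)
rep(env,"open")
env.servo_line([*T,150],q,100); rep(env,"up")
env.movep([400,200,300],q)
for c in("scene","top"):
    f=grab_frame(c); P,ok=cloud(f)
    for r in landmark_of("long_cover_mid",c): print(c,r["score"],np.round(r["location"],1))
    m=ok&(f["frame"].min(-1)>110)&(abs(P[...,0]-503)<60)&(abs(P[...,1]+18)<60)
    print(rect(P[m]),m.sum(),np.median(P[m][:,2]))
    if c=="scene": cv2.imwrite("pics/done.png",cv2.resize(f["frame"][100:230,160:310],None,fx=5,fy=4.5))
rep(env,"end")
E
```

```text
23 -0.95
22 -1.34
21 -0.58
20 1.8
open t17.70 gap0.751(63.9) gf0.00 Fx'-0.46 Fz0.11 [503. -18.  20.]
up t19.15 gap0.745(63.3) gf0.00 Fx'-0.18 Fz0.37 [502.6 -18.  149.4]
scene 0.79 [500.9 -21.   26.1]
scene 0.58 [ 412.  -753.5   22.5]
(array([492.6, -14.9]), array([ 96.6, 109.2]), 0.5) 218 18.598045786227203
top 0.73 [ 409.4 -749.3   26.7]
top 0.66 [504.6 -17.   21.2]
top 0.52 [501.1 -15.5  -1.9]
(array([494.7, -19.6]), array([102.3, 110.3]), 0.0) 315 15.69923460872701
end t20.45 gap0.750(63.8) gf0.00 Fx'-0.01 Fz0.28 [400.3 199.2 299.3]
```

View pics/done.png

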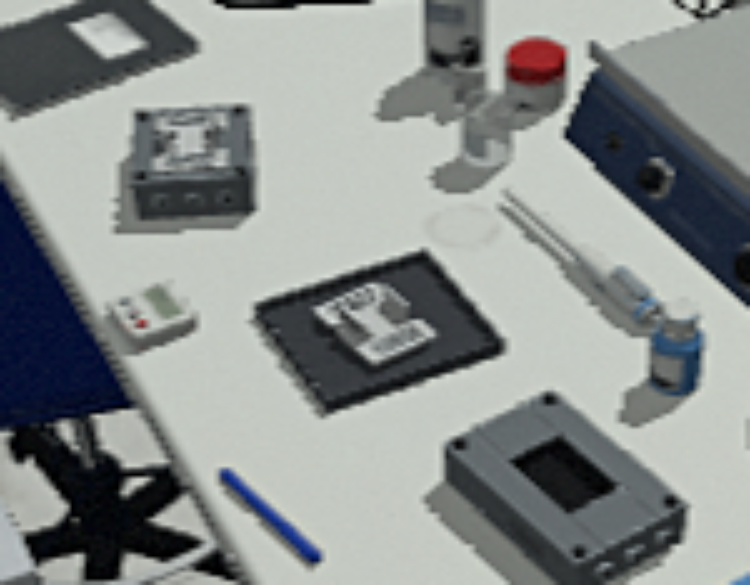

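The cover stands flat in the middle of the tray, at about (375,325), with its tabs up. The gripper is clear, so I'm handing in.

```bash
python3 -c "
from plant import env
print(env.close_job())"
```

```text
the job is handed in; nothing more can be done
None
```

The longer logger's battery cover is off and sits flat in the middle of the tray, tabs up and released; I handed the job in at about 20 s on the robot's clock, and no verdict came back.

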